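Fetch the saline bottle from the back of the bottle rack

TASK

The saline bottle is wanted in the round holder by the analyser, but it stands at the closed end of the bottle rack behind two others, and the neck rails over the bottles' shoulders let bottles out only at the open end. Slide the two others out one after the other and stand both in the shallow steel tray, then slide out the saline bottle and stand it in the holder, and only then slide the other two back in, each to the same place in the rack it came from, so that just the saline bottle's place at the closed end is left empty. Let no bottle tip over, and do not disturb the things standing round the work.

Things in the scene. Friction and masses are not known exactly. Their poses are not given: they have to be found in the camera images.
- saline_bottle: Wanted: saline squeeze bottle with blue screw cap, 79 mm tall. Origin at the centre of its foot, z up. Body 34 mm across up to 48 mm high, then a shoulder; cap, the part to grip in the rack, 18 mm across from 64 to 79 mm. 60 g. It starts in the last place of the rack, at the closed end.
- dropper_bottle: White dropper bottle with tall pointed spout, 103 mm tall. Origin at the centre of its foot, z up. Body 34 mm across up to 47 mm high, then a shoulder; ribbed collar, the part to grip in the rack, 19 mm across from 64 to 80 mm; above it a spout 12 mm across tapering to 5 mm. 50 g. It starts in the middle or the front place of the rack.
- amber_bottle: Amber bottle with wide flat black cap, 79 mm tall. Origin at the centre of its foot, z up. Body 34 mm across up to 47 mm high, then a shoulder; ribbed cap, the part to grip in the rack, 26 mm across from 64 to 79 mm. 70 g. It starts in the middle or the front place of the rack.
- rack: Fixed aluminium rack, lane for 3. Origin: underside, lane centre line; +x to closed end, z up. Floor at 4 mm. Places: x=0.068, 0.030, -0.008 front. From x=-0.028 to the stop (0.088) lane 39 mm wide; over it rails (z 63-66 mm, 54 mm outside) with a 26 mm slot for necks: slide, no lifting (2 mm play). Open landing, splayed guides 20 mm high, x -0.028 to -0.093: lift, set down at x=-0.062.
- parking_tray: Shallow rectangular stainless tray, fixed, the side area: 92 mm (its x) by 152 mm (its y) and 14 mm tall over its beaded rim, inside 86 by 146 mm. Origin at the centre of its underside, z up; floor 2.5 mm above the origin. Room for two bottles, for example at y = +0.037 and -0.037.
- holder: Round grey bottle holder, fixed: an open cup on a 72 mm flange, 59 mm outside, 54 mm inside diameter, 28 mm tall, floor 5 mm above the origin. Origin at the centre of its underside, z up.
- lancet_box: Bystander: white folding carton 52 x 72 x 60 mm, origin under its centre. Leave alone.
- forceps: Bystander: steel dressing forceps lying flat, 137 mm long, origin under its centre. Leave alone.
- spray_bottle: Bystander: standing spray bottle, 48 mm diameter, 184 mm tall, origin at the centre of its foot. Leave alone.
Not all that is in view belongs to the job. Of the things shaped like the holder, the grey one is meant.

How it is judged:
By the outcome, as a careful person would: the job done as asked, in the order asked, and still so for the second after the job is handed in, with the robot touching nothing.
It also fails if it takes over 131 s, if anything falls off the work surface, if the arm or the gripper's body presses on something with over 40 N, if the wrist force passes 120 N, or if a joint passes its speed limit or range.

ROBOT

A 6-joint arm with a two-finger parallel gripper is mounted at the origin on a cart in front of the work surface, level with it; the furniture and walls round the work are solid. World frame = base frame: x ahead of the robot, y to its left, z up, the work surface at z = 0. Lengths are in m, angles in rad, forces in N, time in s.
With the tool pointing down it reaches from about 0.275 to 1 m from the base axis. Payload 8.4 kg.
Tool frame: the origin (TCP) lies on the centre line of the jaws, within the pads' length; the fingertips stand 17 mm ahead of it and the grasp point (between the pads) lies 2 mm behind it (bot.tcp_to_tips is the y of the fingertips in the tool frame, in m); y points along the fingers, z is the direction in which the jaws open and shut, and the axes are right-handed (so a half turn about y gives the same grasp; the last joint's range is limited). The gripper opens to 85 mm and grips with 20 to 120 N. Pads are 22 mm wide; open, the fingers measure 114 mm over their backs; the gripper's body (76 mm by 85 mm) begins 54 mm behind the grasp point. The pads swing forward as they close: fully open they stand 13 mm farther back than shut.
Start: joints at [-1.223, 0.353, 1.633, -0, 1.155, -0.002], TCP at [0.214, -0.587, 0.248] pointing down, gripper open.
Joint ranges: [-2.63, 2.63], [-0.92, 2.1], [0.06, 2.66], [-1.3, 4.44], [0, 2.69], [-3.02, 3.02]. Speed limits (rad/s): [2.22, 2.22, 2.79, 3.14, 3.14, 3.14].

INTERFACE

Orientations are given as a unit quaternion [x, y, z, w].
In Python, from workcell import bot, hand, kinematics, get_obs, vision, hand_in gives the robot as it stands. The module is installed in compiled form; this text tells all that it offers. Calls block until the motion is done:
- bot.reach(position, orientation): joint-space move of the TCP to a pose.
- bot.servo_line(position, ori=None, velocity=0.15): straight line of the TCP; ori=None keeps the orientation; velocity is the mean speed in m/s.
- bot.goto_joints(angles): joint-space move.
- hand.move_gripper(opening, strength=None): finger opening in m; strength is the grip in N (None keeps the last); returns when the fingers have stopped.
- bot.dwell(seconds).
- kinematics.solve_ik(position, orientation): joint angles nearest the present ones, or None.
- get_obs(): the state.
- vision.read_camera(name): name is "scene" or "top" or "wrist"; returns a dict with "frame" (384x512x3 uint8, red, green, blue), "intrinsics" (3x3 intrinsics, pixels), "view" (4x4, takes a point from world to camera coordinates). Camera axes: x right, y down, z forward; pixel columns grow to the right and rows downward; lengths in m; the calibration is good to about 2 mm. A picture is of the moment at which its call begins. There is no depth.
A pose or a line that the arm cannot do raises bot.IKError and nothing moves.
- hand_in(): hands the job in, once; it reports no verdict.
The state is a dict: "time_s": time; "joint_pos": joint angles; "joint_vel": joint speeds; "joint_efforts": joint torques, N m; "position": TCP position; "orientation": TCP orientation; "wrist_force": force on the tool from outside, world axes, zero at the start; "ft_torque": the same for the moment, N m; "gripper_width": finger opening in m.
Only numpy, scipy, OpenCV 4.12 (cv2) and the standard library are available. Lean on these libraries where they do the work, as an engineer would, in place of code of your own. Each camera call takes 0.05 s, during which the arm holds its last target. There are 200 camera calls.

## Working session

There is one attempt and no reset: what is moved stays moved. The work goes in short steps, each a Python script; the robot and the scene stay as the last script left them, time stands still between calls to the robot, and variables do not carry over. Pictures are saved under pics/ and viewed, about 12 in all and at most 16, crops included, and the job is handed in when it is done.

```bash
mkdir -p pics; python3 - <<'E'
from workcell import bot, hand, kinematics, get_obs, vision
import cv2, numpy as np
o=get_obs(); print({k:np.round(v,3) for k,v in o.items()}, bot.tcp_to_tips)
for n in("scene","top"):
    c=vision.read_camera(n); cv2.imwrite(f"pics/{n}0.png",cv2.resize(c["frame"][:,:,::-1],None,fx=1.5,fy=1.5))
    print(n,np.round(c["intrinsics"],1).tolist(),np.round(c["view"],3).tolist())
E
```

```text
{'time_s': np.float64(0.0), 'joint_pos': array([-1.223,  0.354,  1.634,  0.   ,  1.155, -0.002]), 'joint_vel': array([-0.001,  0.   , -0.   ,  0.001, -0.   ,  0.   ]), 'joint_efforts': array([-0.0000e+00, -6.0526e+01, -3.4206e+01,  0.0000e+00,  9.0000e-03,
       -0.0000e+00]), 'position': array([ 0.214, -0.587,  0.248]), 'orientation': array([-0.123,  0.697, -0.696,  0.123]), 'wrist_force': array([0.459, 0.731, 0.074]), 'ft_torque': array([ 0.011, -0.035, -0.032]), 'gripper_width': np.float64(0.085)} 0.017
scene [[473.9, 0.0, 249.1], [0.0, 473.9, 184.3], [0.0, 0.0, 1.0]] [[0.908, -0.418, 0.01, -0.404], [-0.292, -0.651, -0.701, 0.324], [0.299, 0.634, -0.714, 0.897], [0.0, 0.0, 0.0, 1.0]]
top [[495.3, 0.0, 254.6], [0.0, 495.3, 192.3], [0.0, 0.0, 1.0]] [[0.007, -1.0, 0.008, 0.185], [-0.996, -0.007, -0.085, 0.531], [0.085, -0.007, -0.996, 1.188], [0.0, 0.0, 0.0, 1.0]]
```

View pics/top0.png

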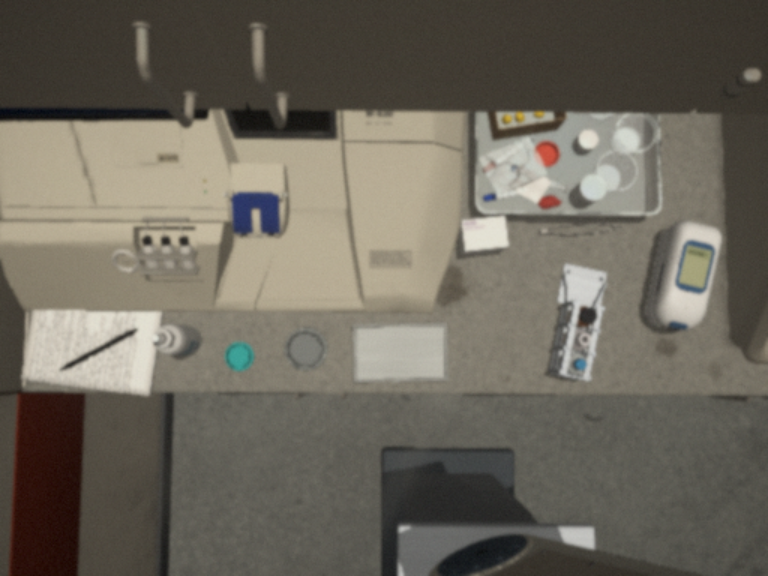

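View pics/scene0.png

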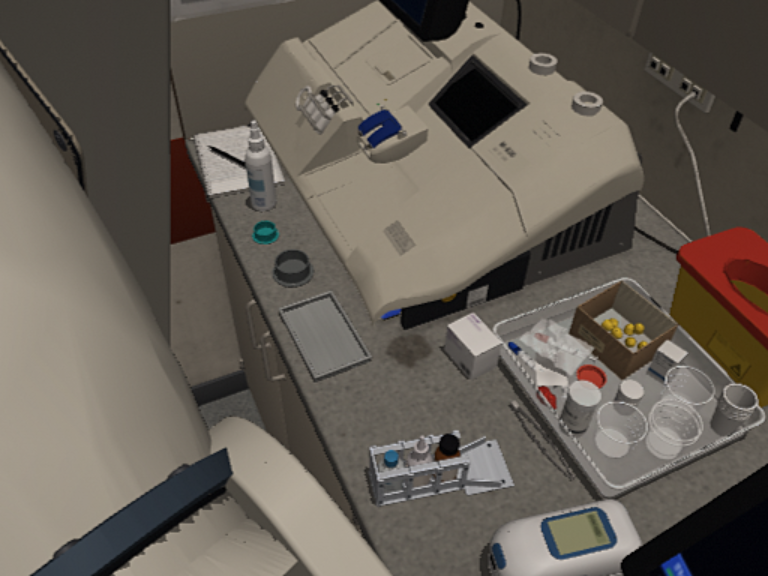

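```bash
cat > h.py <<'E'
from workcell import bot, hand, kinematics, get_obs, vision, hand_in
import cv2, numpy as np
from scipy.spatial.transform import Rotation as R
def ray(c,uv,z):
    "world point at height z seen at pixel uv (native pixels)"
    V=c["view"]; d=V[:3,:3].T@np.linalg.solve(c["intrinsics"],[uv[0],uv[1],1]); o=-V[:3,:3].T@V[:3,3]
    return o+d*(z-o[2])/d[2]
def proj(c,p):
    p=np.atleast_2d(p); q=(c["view"][:3,:3]@p.T).T+c["view"][:3,3]; q=q@c["intrinsics"].T; return q[:,:2]/q[:,2:]
def down(yaw):
    "tool y down, tool z (jaw direction) at world yaw"
    z=np.array([np.cos(yaw),np.sin(yaw),0]); y=np.array([0,0,-1.]); x=np.cross(y,z)
    return R.from_matrix(np.c_[x,y,z]).as_quat()
def pic(n,name,s=1.5,crop=None):
    c=vision.read_camera(n); f=c["frame"][:,:,::-1]
    if crop: f=f[crop[1]:crop[3],crop[0]:crop[2]]
    cv2.imwrite(f"pics/{name}.png",cv2.resize(f,None,fx=s,fy=s,interpolation=cv2.INTER_CUBIC)); return c
E
python3 - <<'E'
from h import *
c=vision.read_camera("top")
for n,uv,z in [("amber",(588,316),.083),("saline",(580,365),.083),("drop",(584,341),.1),("tray",(400,352),.014),("holder",(305,348),.028),("rack open end L",(566,266),.0),("rack open end R",(606,270),.0),("forceps",(575,231),0),("box",(485,233),.06),("trayTL",(355,325),.014),("trayBR",(445,381),.014),("teal",(239,356),.02),("spray",(165,340),.1)]:
    print(n,np.round(ray(c,np.array(uv)/1.5,z),3))
o=get_obs(); print(R.from_quat(o["orientation"]).as_matrix().round(2))
w=pic("wrist","w0",1.0); V=w["view"]; cam=-V[:3,:3].T@V[:3,3]
print("wrist cam in tool", (R.from_quat(o["orientation"]).inv().apply(cam-o["position"])).round(3)); print((R.from_quat(o["orientation"]).as_matrix().T@V[:3,:3].T).round(2), w["intrinsics"].round(0).tolist())
for yaw in(1.5,-1.5): print(kinematics.solve_ik([.33,-.28,.3],down(yaw)), kinematics.solve_ik([.35,.15,.2],down(yaw)))
E
```

```text
amber [ 0.484 -0.129  0.083]
saline [ 0.408 -0.116  0.083]
drop [ 0.445 -0.118  0.1  ]
tray [0.426 0.159 0.014]
holder [0.432 0.312 0.028]
rack open end L [ 0.571 -0.118  0.   ]
rack open end R [ 0.565 -0.184  0.   ]
forceps [ 0.63  -0.134  0.   ]
box [0.616 0.026 0.06 ]
trayTL [0.47  0.232 0.014]
trayBR [0.38  0.085 0.014]
teal [0.418 0.419 0.02 ]
spray [0.442 0.517 0.1  ]
[[-0.94 -0.    0.34]
 [-0.34  0.   -0.94]
 [ 0.   -1.   -0.  ]]
wrist cam in tool [-0.069 -0.125  0.   ]
[[-0.    0.96  0.28]
 [ 0.   -0.28  0.96]
 [ 1.    0.   -0.  ]] [[290.0, 0.0, 256.0], [0.0, 290.0, 192.0], [0.0, 0.0, 1.0]]
[-7.07079740e-01 -9.26520271e-03  1.95709768e+00 -4.44089210e-16
  1.19376018e+00 -2.20707974e+00] [ 4.00952583e-01  2.42374903e-02  2.17040901e+00 -4.44089210e-16
  9.46946150e-01 -1.09904742e+00]
[-7.07079740e-01 -9.26520271e-03  1.95709768e+00 -4.44089210e-16
  1.19376018e+00  7.92920260e-01] [ 4.00952583e-01  2.42374903e-02  2.17040901e+00 -4.44089210e-16
  9.46946150e-01  1.90095258e+00]
```

```bash
python3 - <<'E'
from h import *
bot.reach([.48,-.13,.25],down(np.radians(-100)))
hand.move_gripper(.045)
c=pic("wrist","w1",1.5); np.savez("w1",**c); print(get_obs()["time_s"],get_obs()["position"],get_obs()["joint_pos"].round(2))
E
```

```text
2.6417 [ 0.47996879 -0.1300757   0.24999173] [-0.27  0.15  1.9  -0.    1.09  1.48]
```

View pics/w1.png

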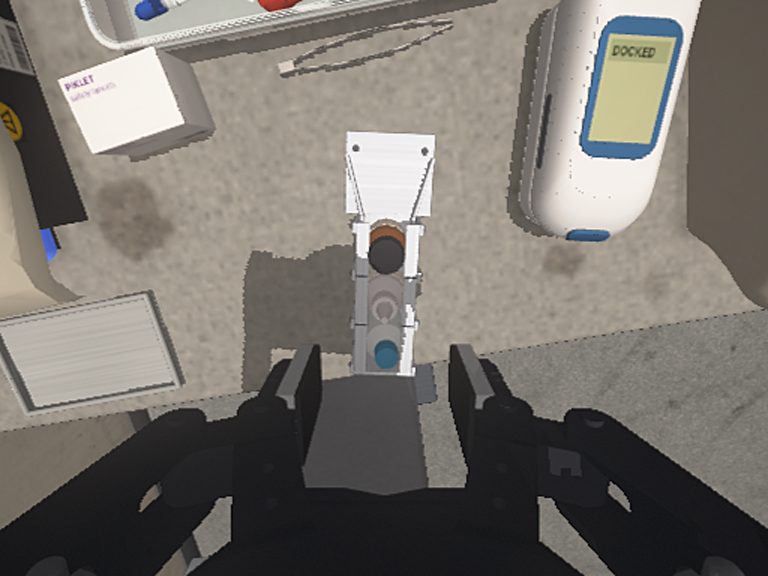

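```bash
python3 - <<'E'
from h import *
c=dict(np.load("w1.npz"))
P={}
for n,uv,z in [("amber",(386,255),.083),("saline",(387,353),.083),("dropcollar",(385,308),.084),("Lfar",(354,223),.066),("Lnear",(356,375),.066),("Rfar",(421,223),.066),("Rnear",(415,375),.066),("plateL",(347,131),.004),("plateR",(436,134),.004),("trayFarR",(151,292),.014),("trayNearR",(184,382),.014)]:
    P[n]=ray(c,np.array(uv)/1.5,z); print(n,P[n].round(4))
a=P["saline"]-P["amber"]; print(np.degrees(np.arctan2(a[1],a[0])),np.linalg.norm(a))
for x,y in(("Lfar","Lnear"),("Rfar","Rnear")): d=P[y]-P[x]; print(np.degrees(np.arctan2(d[1],d[0])),np.linalg.norm(d))
f=c["frame"][130:265,180:330,::-1]; cv2.imwrite("pics/w1c.png",cv2.resize(f,None,fx=4.4,fy=4.4,interpolation=cv2.INTER_CUBIC))
E
```

```text
amber [ 0.4881 -0.1332  0.083 ]
saline [ 0.4163 -0.1214  0.083 ]
dropcollar [ 0.4509 -0.126   0.084 ]
Lfar [ 0.5113 -0.1143  0.066 ]
Lnear [ 0.3943 -0.093   0.066 ]
Rfar [ 0.503 -0.161  0.066]
Rnear [ 0.3863 -0.1385  0.066 ]
plateL [ 0.5773 -0.1172  0.004 ]
plateR [ 0.5626 -0.1873  0.004 ]
trayFarR [0.477 0.075 0.014]
trayNearR [0.3889 0.0726 0.014 ]
170.65211322842055 0.07278717312683229
169.67321173602102 0.1188496024841851
169.08108805313148 0.1188523824364955
```

View pics/w1c.png

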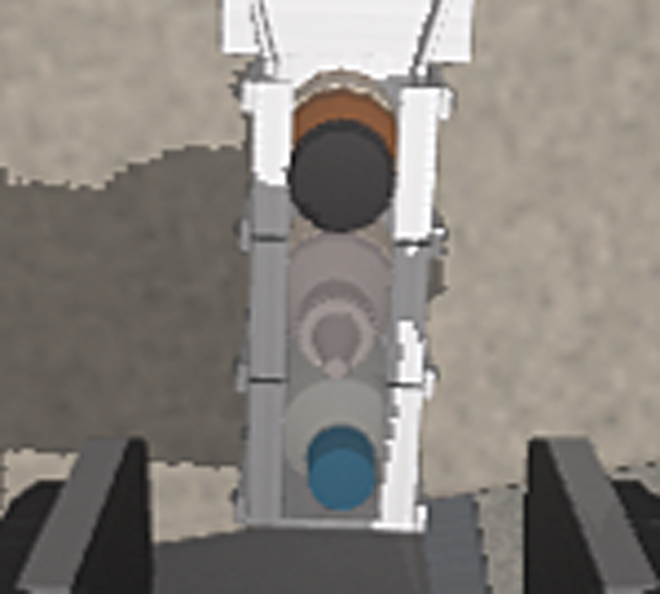

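```bash
python3 - <<'E'
from h import *
from scipy.optimize import least_squares
c=dict(np.load("w1.npz"))
cr=lambda x,y:(180+x/4.4-.5,130+y/4.4-.5)
M=[((-.008,0,.083),cr(342,175)),((.03,0,.084),cr(338,335)),((.068,0,.083),cr(342,478)),
((-.028,.027,.066),cr(438,85)),((-.028,-.027,.066),cr(252,85)),((.088,.027,.066),cr(418,522)),((.088,-.027,.066),cr(247,522))]
# which side is +y: rack x toward robot => rack +y is world -y = image right
m=np.array([a for a,_ in M]); uv=np.array([b for _,b in M])
def T(p,q): 
    a=p[2]; return np.c_[p[0]+np.cos(a)*q[:,0]-np.sin(a)*q[:,1],p[1]+np.sin(a)*q[:,0]+np.cos(a)*q[:,1],q[:,2]]
for w in (slice(0,3),slice(0,7),slice(3,7)):
    r=least_squares(lambda p:(proj(c,T(p,m[w]))-uv[w]).ravel(),[.48,-.13,2.96]); print(r.x.round(4),np.degrees(r.x[2]),r.fun.reshape(-1,2).round(1).tolist())
E
```

```text
[ 0.4805 -0.1314  2.9677] 170.03914772193852 [[-0.3, 0.5], [0.6, -0.3], [-0.3, -0.3]]
[ 0.4798 -0.1316  2.9483] 168.9273231902517 [[0.2, 1.1], [0.3, 0.2], [-1.2, 0.2], [4.1, 0.3], [-4.5, -0.7], [4.2, 0.0], [-3.0, -0.8]]
[ 0.4794 -0.1315  2.9442] 168.68806069765503 [[4.1, 0.8], [-4.5, -0.4], [3.8, 0.4], [-3.4, -0.5]]
```

```bash
python3 - <<'E'
from h import *
bot.reach([.42,.23,.27],down(np.radians(90)))
c=pic("wrist","w2",1.5); np.savez("w2",**c); print(get_obs()["time_s"],get_obs()["position"],get_obs()["joint_pos"].round(2))
E
```

```text
4.875 [0.42014625 0.22971985 0.26997034] [ 0.5   0.1   1.91 -0.    1.13 -1.07]
```

View pics/w2.png

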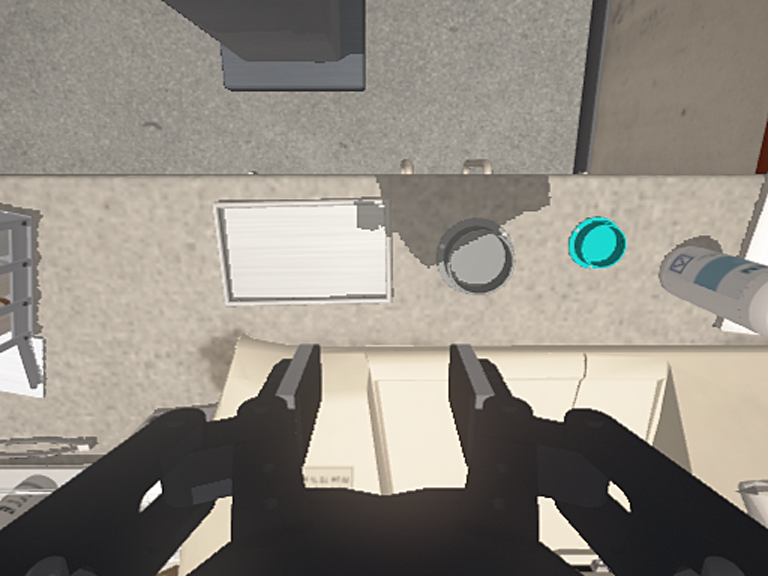

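```bash
python3 - <<'E'
from h import *
c=dict(np.load("w2.npz"))
P=[ray(c,np.array(u)/1.5,.014)[:2] for u in[(216,201),(388,197),(392,300),(228,306)]]
P=np.array(P);print(P.round(3).tolist(),P.mean(0).round(4)); d=(P[0]+P[3]-P[1]-P[2]);print("tray yaw(y axis dir)",np.degrees(np.arctan2(d[1],d[0])))
ctr=ray(c,(476/1.5,256/1.5),.028); print(ctr)
# overlay candidate holder circles
f=c["frame"][130:215,280:360,::-1].copy(); s=7; f=cv2.resize(f,None,fx=s,fy=s,interpolation=cv2.INTER_CUBIC)
t=np.linspace(0,2*np.pi,60)
for r,z,col in((.0295,.028,(0,0,255)),(.027,.028,(0,255,0)),(.036,.003,(255,0,0))):
    q=proj(c,np.c_[ctr[0]+r*np.cos(t),ctr[1]+r*np.sin(t),0*t+z]); q=((q-[280,130]+.5)*s).astype(int); cv2.polylines(f,[q],True,col,1)
cv2.imwrite("pics/w2c.png",f)
E
```

```text
[[0.381, 0.085], [0.378, 0.233], [0.471, 0.237], [0.477, 0.085]] [0.4267 0.1598]
tray yaw(y axis dir) -88.27838692821109
[0.42674226 0.30832749 0.028     ]
```

View pics/w2c.png

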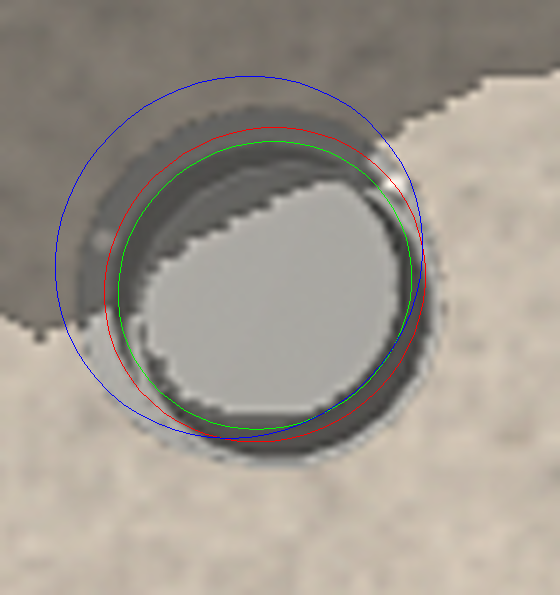

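```bash
cat >> h.py <<'E'
O=np.array([.480,-.1315]); A=np.radians(169.2); QR=down(A-np.pi/2); QT=down(np.pi/2)
GZ=.085      # TCP height when gripping in the rack (foot at 0.004)
def rk(x,z,y=0): return [O[0]+np.cos(A)*x-np.sin(A)*y, O[1]+np.sin(A)*x+np.cos(A)*y, z]
def st(t): o=get_obs(); print(t,round(float(o["time_s"]),1),o["position"].round(4),"F",o["wrist_force"].round(1),"w",round(float(o["gripper_width"]),4))
TRAY={"amber":(.4257,.1968),"drop":(.428,.1228)}; HOLD=(.431,.311)
def over(xy,z,q=QT,v=.3): bot.servo_line([*xy,z],q,v)
E
python3 - <<'E'
from h import *
hand.move_gripper(.05,30)
bot.reach(rk(-.008,.15),QR); 
bot.servo_line(rk(-.008,GZ),QR,.15); st("at amber")
hand.move_gripper(.015,30); st("grip")
bot.servo_line(rk(-.03,GZ),QR,.08); st("slid1")
bot.servo_line(rk(-.062,GZ),QR,.08); st("slid2")
pic("scene","s1",3,(230,270,400,360)); pic("wrist","w3",1.2)
E
```

```text
at amber 7.1 [ 0.4882 -0.1326  0.0854] F [ 0.2 -0.1  1.2] w 0.0499
grip 7.5 [ 0.4888 -0.1332  0.0861] F [-0.9  1.4  7.2] w 0.0237
slid1 7.9 [ 0.5102 -0.1374  0.0858] F [-0.2  0.3  8.2] w 0.0234
slid2 8.4 [ 0.541  -0.1432  0.0853] F [-0.3  0.6  6.9] w 0.0236
```

View pics/s1.png

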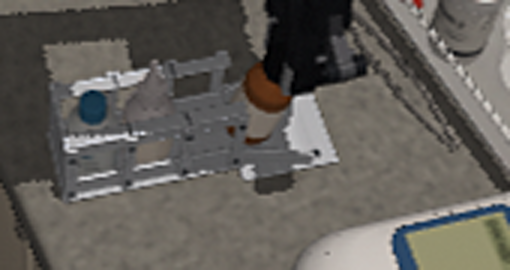

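View pics/w3.png

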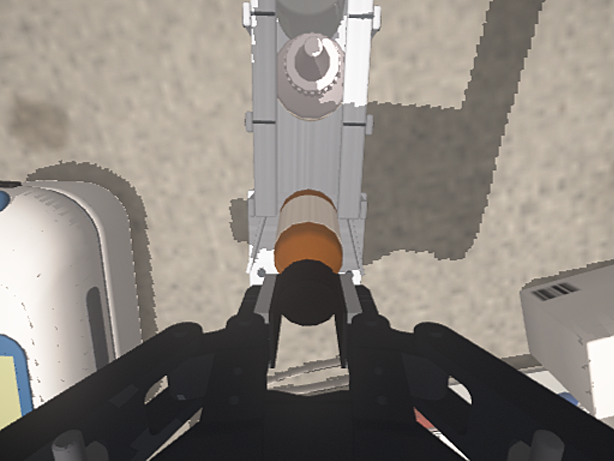

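```bash
python3 - <<'E'
from h import *
s=4; C=(130,95,380,250)
o={}
def ov(cam,crop,name,s):
    c=vision.read_camera(cam); f=cv2.resize(c["frame"][crop[1]:crop[3],crop[0]:crop[2],::-1],None,fx=s,fy=s,interpolation=cv2.INTER_CUBIC)
    t=np.linspace(0,2*np.pi,50)
    for x,col in((-.062,(0,255,0)),):
        b=rk(x,0)
        for r,z in((.017,.004),(.017,.051),(.013,.068),(.013,.083)):
            q=proj(c,np.c_[b[0]+r*np.cos(t),b[1]+r*np.sin(t),0*t+z]); cv2.polylines(f,[((q-crop[:2]+.5)*s).astype(int)],True,col,1)
    return f
a=ov("wrist",(190,140,330,260),"",4); b=ov("scene",(280,280,340,340),"",4)
h=max(a.shape[0],b.shape[0]); k=np.zeros((h,a.shape[1]+b.shape[1],3),np.uint8); k[:a.shape[0],:a.shape[1]]=a; k[:b.shape[0],a.shape[1]:]=b
cv2.imwrite("pics/ov1.png",k)
E
```

```text
(no output)
```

View pics/ov1.png

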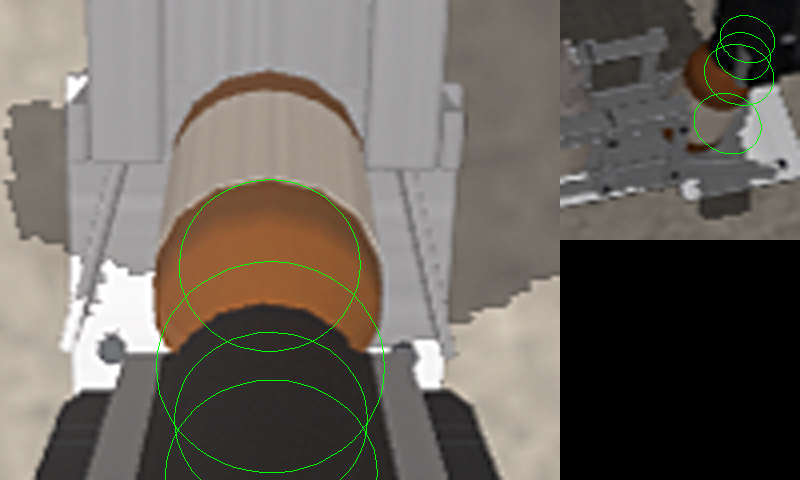

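```bash
python3 - <<'E'
from h import *
for cam,crop in(("wrist",(190,140)),("scene",(280,280))):
    c=vision.read_camera(cam); off=560 if cam=="scene" else 0
    f=lambda p:((proj(c,np.array(p))-crop+.5)*4+[off,0]).round().tolist()
    print(cam,"rail ends z66",f([rk(-.028,.066,y) for y in(-.027,-.013,.013,.027)]), "plate",f([rk(-.093,.004,.036),rk(-.093,.004,-.036)]),"stop end",f([rk(.088,.066,y) for y in(-.027,.027)]))
    for x in(-.062,-.052,-.044): print(x,"foot near/ctr",f([rk(x,.004),rk(x+.017,.004)]),"shoulder",f([rk(x,.051),rk(x+.017,.051)]),"cap",f([rk(x,.083),rk(x+.013,.083)]))
E
```

```text
wrist rail ends z66 [[482.0, 174.0], [373.0, 174.0], [170.0, 174.0], [61.0, 174.0]] plate [[85.0, 418.0], [454.0, 418.0]] stop end [[541.0, -942.0], [5.0, -943.0]]
-0.062 foot near/ctr [[270.0, 268.0], [270.0, 180.0]] shoulder [[271.0, 371.0], [271.0, 262.0]] cap [[272.0, 478.0], [272.0, 380.0]]
-0.052 foot near/ctr [[270.0, 217.0], [270.0, 127.0]] shoulder [[271.0, 308.0], [271.0, 196.0]] cap [[272.0, 403.0], [272.0, 302.0]]
-0.044 foot near/ctr [[270.0, 175.0], [270.0, 83.0]] shoulder [[271.0, 256.0], [271.0, 141.0]] cap [[272.0, 341.0], [272.0, 236.0]]
scene rail ends z66 [[659.0, 26.0], [668.0, 50.0], [685.0, 96.0], [695.0, 121.0]] plate [[811.0, 173.0], [760.0, 51.0]] stop end [[430.0, 74.0], [457.0, 174.0]]
-0.062 foot near/ctr [[728.0, 123.0], [696.0, 130.0]] shoulder [[739.0, 74.0], [706.0, 82.0]] cap [[747.0, 39.0], [722.0, 45.0]]
-0.052 foot near/ctr [[709.0, 127.0], [677.0, 135.0]] shoulder [[720.0, 79.0], [687.0, 86.0]] cap [[728.0, 43.0], [702.0, 49.0]]
-0.044 foot near/ctr [[694.0, 131.0], [662.0, 138.0]] shoulder [[704.0, 82.0], [672.0, 89.0]] cap [[712.0, 47.0], [686.0, 52.0]]
```

```bash
cat >> h.py <<'E'
def col(u=257,v0=60,v1=300,y=0):
    "run-length of the grey/colour along a wrist image column -> to find bottle edges"
    c=vision.read_camera("wrist"); f=c["frame"][:,u-1:u+2].mean(1).astype(int); out=[];last=None
    for v in range(v0,v1):
        if last is None or np.abs(f[v]-last).max()>22: out.append((v,f[v].tolist()))
        last=f[v]
    return c,out
E
python3 - <<'E'
from h import *
c,o=col(); print(o)
hand.move_gripper(.034,45); bot.dwell(.3); st("open")
c,o=col(); print(o)
for x in(-.062,-.052,-.047,-.044): print(x,"foot/shoulder/cap near edges",(proj(c,[rk(x+.017,.004),rk(x+.017,.051),rk(x+.013,.083)])[:,1]).round(1))
pic("wrist","w4",4,(190,120,330,260))
E
```

```text
[(60, [126, 118, 118]), (68, [182, 171, 170]), (76, [124, 116, 115]), (99, [198, 184, 169]), (100, [142, 130, 120]), (101, [155, 152, 150]), (158, [110, 78, 61]), (163, [163, 152, 142]), (185, [118, 84, 64]), (216, [65, 49, 43]), (217, [41, 41, 42]), (271, [95, 89, 85]), (272, [184, 174, 158])]
open 9.4 [ 0.5408 -0.1431  0.0849] F [0.4 0.3 0.5] w 0.0341
[(60, [124, 116, 116]), (68, [181, 171, 169]), (75, [148, 139, 138]), (76, [124, 117, 116]), (99, [190, 176, 162]), (100, [139, 128, 117]), (101, [154, 151, 149]), (156, [138, 127, 120]), (157, [91, 65, 48]), (158, [116, 94, 76]), (159, [151, 140, 131]), (169, [103, 78, 61]), (188, [94, 66, 49]), (189, [46, 43, 44]), (245, [121, 114, 108]), (246, [190, 180, 166])]
-0.062 foot/shoulder/cap near edges [184.7 205.3 234.9]
-0.052 foot/shoulder/cap near edges [171.3 188.6 215.1]
-0.047 foot/shoulder/cap near edges [164.5 180.  205. ]
-0.044 foot/shoulder/cap near edges [160.3 174.8 198.7]
```

View pics/w4.png

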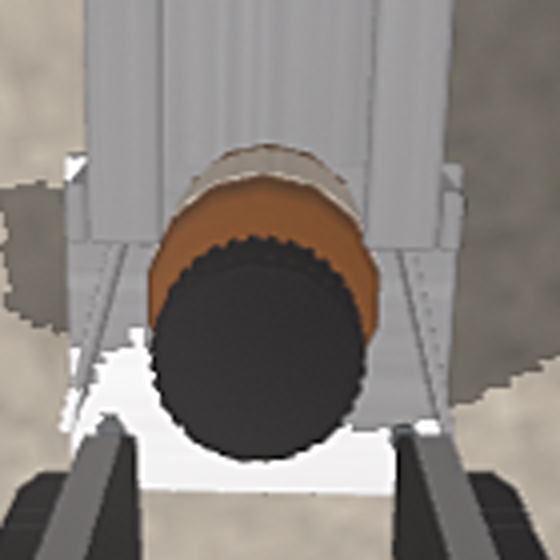

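```bash
python3 - <<'E'
from h import *
for i in range(4):
    c,o=col(); print([x for x in o if 130<x[0]]); bot.dwell(.15)
st("")
print(c["view"].round(3).tolist())
for x in(-.055,-.050,-.045,-.04): print(x,proj(c,[rk(x+.017,.004),rk(x+.017,.051),rk(x+.013,.068),rk(x+.013,.083),rk(x-.013,.083)])[:,1].round(1))
E
```

```text
[(156, [121, 104, 95]), (157, [86, 58, 38]), (158, [132, 116, 102]), (159, [149, 140, 130]), (168, [115, 91, 75]), (169, [96, 67, 46]), (187, [98, 68, 48]), (188, [48, 44, 45]), (244, [192, 183, 169])]
[(156, [99, 78, 68]), (158, [146, 136, 127]), (166, [103, 79, 63]), (184, [62, 49, 45]), (239, [24, 21, 21]), (240, [255, 255, 255]), (243, [188, 179, 168])]
[(156, [100, 80, 70]), (158, [146, 136, 127]), (166, [115, 91, 74]), (167, [94, 66, 45]), (184, [69, 54, 45]), (185, [44, 43, 44]), (239, [25, 23, 22]), (240, [246, 246, 245]), (243, [188, 179, 168])]
[(156, [104, 84, 74]), (157, [97, 69, 50]), (158, [146, 136, 127]), (166, [122, 101, 84]), (167, [95, 67, 47]), (185, [55, 47, 44]), (240, [77, 74, 76]), (241, [255, 255, 255]), (243, [189, 180, 169])]
 10.3 [ 0.5409 -0.1431  0.085 ] F [-0.3 -0.3  0.4] w 0.0338
[[0.187, 0.982, 0.001, 0.04], [0.944, -0.18, 0.277, -0.526], [0.272, -0.051, -0.961, 0.067], [0.0, 0.0, 0.0, 1.0]]
-0.055 [175.2 193.5 210.1 220.9 270. ]
-0.05 [168.5 185.  201.  210.9 261. ]
-0.045 [161.6 176.4 191.6 200.6 251.8]
-0.04 [154.7 167.7 182.1 190.2 242.3]
```

```bash
cat >> h.py <<'E'
def grip(x,z=.086,n=45,y=0):
    "close on a cap at rack x, then raise the TCP until the down-push is gone"
    hand.move_gripper(.01,n); st("grip")
    for i in range(6):
        if get_obs()["wrist_force"][2]<1.: break
        z+=.0005; bot.servo_line(rk(x,z,y),QR,.05)
    st("relieved z=%.4f"%z); return z
def slide(x0,x1,z,v=.06,k=3):
    for x in np.linspace(x0,x1,k+1)[1:]: bot.servo_line(rk(x,z),QR,v); st("x=%.3f"%x)
E
python3 - <<'E'
from h import *
bot.servo_line(rk(-.040,.086),QR,.08); st("at")
z=grip(-.040); slide(-.040,-.062,z,k=2)
c,o=col(); print([x for x in o if 130<x[0]])
for x in(-.065,-.060,-.055,): print(x,proj(c,[rk(x+.017,.004),rk(x+.017,.051),rk(x+.013,.068),rk(x+.013,.083),rk(x-.013,.083)])[:,1].round(1))
E
```

```text
at 10.7 [ 0.5191 -0.139   0.0862] F [ 0.5 -1.1 -0.2] w 0.0342
grip 10.9 [ 0.5199 -0.1392  0.0864] F [-0.4 -0.1  6.3] w 0.0231
relieved z=0.0870 11.4 [ 0.5192 -0.139   0.0869] F [-0.3 -0.9 -1.3] w 0.0229
x=-0.051 11.8 [ 0.5307 -0.1412  0.087 ] F [ 0.1 -0.8 -0.3] w 0.0228
x=-0.062 12.1 [ 0.5413 -0.1432  0.087 ] F [ 1.1  0.7 -1.2] w 0.0234
[(185, [99, 77, 66]), (186, [87, 57, 40]), (187, [111, 86, 70]), (188, [149, 139, 130]), (201, [105, 81, 64]), (223, [81, 58, 46]), (224, [43, 41, 42]), (278, [140, 131, 123]), (279, [179, 168, 155])]
-0.065 [187.1 208.1 225.7 237.7 284.5]
-0.06 [180.6 200.  216.9 228.2 275.9]
-0.055 [174.  191.7 208.  218.5 267.1]
```

```bash
cat >> h.py <<'E'
def carry_to(xy,z,q=QT,zc=.17,vd=.12):
    "from a grip, lift, go over xy, lower to TCP height z with touch check, release"
    p=get_obs()["position"]; bot.servo_line([p[0],p[1],zc],None,.2); bot.servo_line([*xy,zc],q,.35); bot.servo_line([*xy,z+.006],q,.2)
    f0=get_obs()["wrist_force"][2]; h=z+.006
    while h>z-.003 and get_obs()["wrist_force"][2]-f0<2: h-=.001; bot.servo_line([*xy,h],q,.03)
    st("down, h-z=%.4f"%(h-z)); return h
E
python3 - <<'E'
from h import *
h=carry_to(TRAY["amber"],.0855); hand.move_gripper(.036); st("open")
bot.servo_line([*TRAY["amber"],.17],QT,.25); bot.dwell(.2)
pic("wrist","w5",1.2); pic("scene","s5",2); st("")
E
```

```text
down, h-z=-0.0010 16.2 [0.426  0.197  0.0849] F [-0.7  0.4  6.3] w 0.0228
open 16.5 [0.4257 0.1968 0.0844] F [-0.7 -0.2  0.4] w 0.036
 17.3 [0.4251 0.1966 0.1691] F [-0.3 -0.6 -0.6] w 0.0359
```

View pics/w5.png

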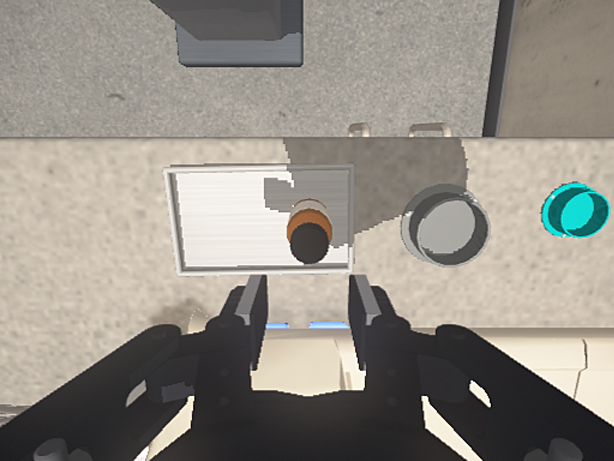

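```bash
python3 - <<'E'
from h import *
hand.move_gripper(.034)
bot.servo_line(rk(.030,.17),QR,.35); bot.servo_line(rk(.030,.086),QR,.15); st("at")
z=grip(.030); slide(.030,-.062,z,k=4)
c,o=col(); print([x for x in o if 130<x[0]])
for x in(-.067,-.062,-.057): print(x,proj(c,[rk(x+.017,.004),rk(x+.017,.051),rk(x+.0095,.068),rk(x+.0095,.084),rk(x,.107)])[:,1].round(1))
pic("wrist","w6",4,(180,120,330,270)) 
E
```

```text
at 19.3 [ 0.4509 -0.1254  0.0864] F [-0.5 -0.   0. ] w 0.0339
grip 19.6 [ 0.4514 -0.126   0.087 ] F [0.4 2.6 6.5] w 0.016
relieved z=0.0875 20.3 [ 0.4503 -0.1258  0.0874] F [ 0.4 -0.7 -0.5] w 0.0163
x=0.007 20.8 [ 0.4732 -0.1302  0.0873] F [-0.3 -0.1 -0.5] w 0.0163
x=-0.016 21.4 [ 0.4958 -0.1345  0.0874] F [-0.1  0.3 -1. ] w 0.016
x=-0.039 21.9 [ 0.5183 -0.1388  0.0873] F [-0.2 -0.1 -0.7] w 0.0162
x=-0.062 22.4 [ 0.5409 -0.1431  0.0873] F [ 0.1 -0.3  0.4] w 0.0163
[(199, [188, 174, 160]), (200, [139, 131, 129]), (239, [172, 162, 161]), (245, [146, 138, 136])]
-0.067 [190.2 211.8 235.7 249.5 295.4]
-0.062 [183.7 203.8 227.1 240.1 285.1]
-0.057 [177.2 195.6 218.4 230.6 274.5]
```

```bash
python3 - <<'E'
from h import *
h=carry_to(TRAY["drop"],.086,zc=.18); hand.move_gripper(.034); st("open")
bot.servo_line([*TRAY["drop"],.19],QT,.25)
pic("wrist","w7",1.2)
bot.servo_line(rk(.068,.17),QR,.35); bot.servo_line(rk(.068,.086),QR,.15); st("at")
z=grip(.068); slide(.068,-.062,z,k=4)
c,o=col(); print([x for x in o if 130<x[0]])
for x in(-.067,-.062,-.057): print(x,proj(c,[rk(x+.017,.004),rk(x+.017,.052),rk(x+.009,.068),rk(x+.009,.083),rk(x-.009,.083)])[:,1].round(1))
w=pic("wrist","w8",3,(180,120,330,270))
a=cv2.imread("pics/w7.png"); b=cv2.imread("pics/w8.png"); k=np.zeros((461,1064,3),np.uint8); k[:a.shape[0],:a.shape[1]]=a; k[:450,614:]=b
cv2.imwrite("pics/w78.png",cv2.resize(k,(798,346),interpolation=cv2.INTER_AREA))
E
```

```text
down, h-z=-0.0010 26.5 [0.4285 0.123  0.0855] F [-1.5  1.1  7.7] w 0.0161
open 26.8 [0.4279 0.1228 0.0849] F [ 0.2  0.3 -0.2] w 0.0341
at 28.9 [ 0.4136 -0.1181  0.0864] F [ 0.2 -0.3  0.3] w 0.0341
grip 29.2 [ 0.4141 -0.119   0.087 ] F [0.6 0.8 6.9] w 0.0162
relieved z=0.0875 30.0 [ 0.413  -0.1187  0.0874] F [ 0.   1.1 -1.6] w 0.0159
x=0.036 30.7 [ 0.4449 -0.1247  0.0873] F [ 0.9  0.3 -1.1] w 0.0161
x=0.003 31.4 [ 0.4767 -0.1308  0.0873] F [0.  0.8 0.3] w 0.016
x=-0.029 32.1 [ 0.5087 -0.1369  0.0873] F [-0.1 -0.  -0.3] w 0.0159
x=-0.062 32.8 [ 0.5406 -0.143   0.0873] F [-0.6 -0.2 -0.3] w 0.0161
[(184, [116, 114, 112]), (185, [139, 137, 134]), (193, [142, 140, 135]), (195, [99, 108, 114]), (197, [115, 120, 121]), (198, [140, 137, 135]), (224, [83, 102, 115]), (225, [56, 86, 104]), (265, [74, 109, 127]), (266, [180, 168, 155])]
-0.067 [190.7 213.  237.1 250.1 282.1]
-0.062 [184.2 204.9 228.6 240.8 273.4]
-0.057 [177.6 196.7 219.9 231.3 264.6]
```

View pics/w78.png

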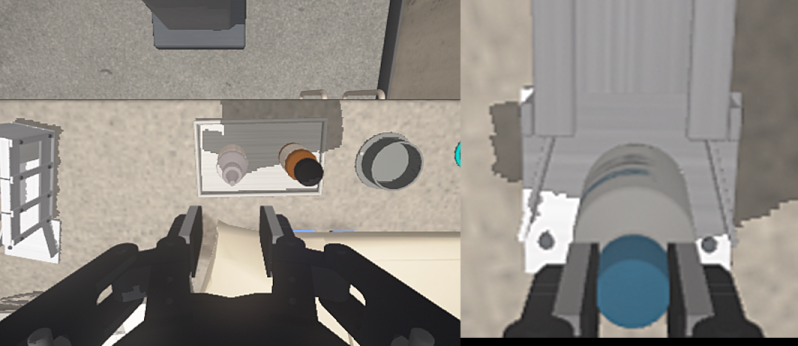

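```bash
python3 - <<'E'
from h import *
bot.servo_line(rk(-.062,.22),QR,.2); bot.servo_line([.43,.10,.22],QT,.35)
h=carry_to(HOLD,.0885,zc=.22); hand.move_gripper(.034); st("open")
bot.servo_line([*HOLD,.19],QT,.25); bot.dwell(.2); pic("wrist","w9",1.5); st("")
E
```

```text
down, h-z=-0.0010 38.1 [0.4314 0.3112 0.0881] F [-1.  -1.1  5.7] w 0.016
open 38.4 [0.431  0.311  0.0874] F [ 0.4 -0.1 -1. ] w 0.0337
 39.2 [0.4304 0.3106 0.1888] F [ 0.6 -0.5  0.1] w 0.034
```

View pics/w9.png

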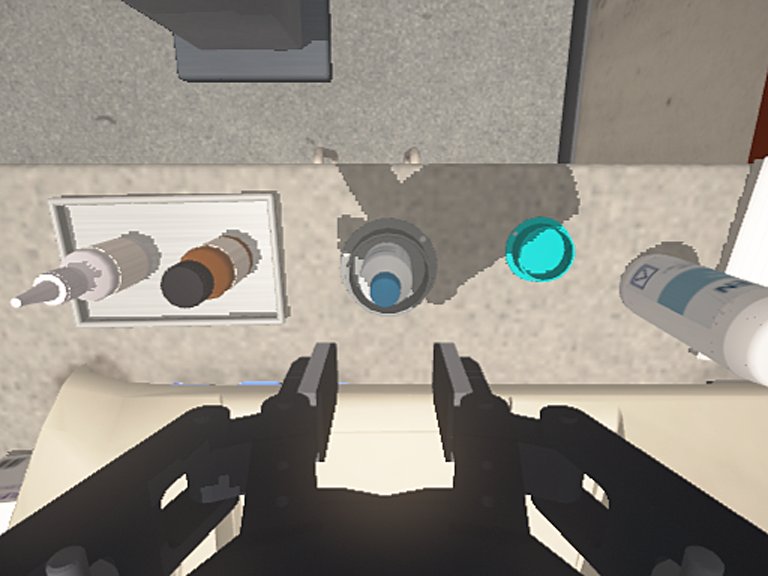

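```bash
cat >> h.py <<'E'
def back(name,zt,xr,zap):
    xy=TRAY[name]; bot.servo_line([*xy,zap],QT,.35); bot.servo_line([*xy,zt],QT,.15); hand.move_gripper(.01,45); st("regrip")
    bot.servo_line([*xy,.19],QT,.2); bot.servo_line(rk(-.062,.19),QR,.3); bot.servo_line(rk(-.062,.096),QR,.2); bot.dwell(.1)
    f0=get_obs()["wrist_force"][2]; h=.096
    while h>.083 and get_obs()["wrist_force"][2]-f0<2: h-=.001; bot.servo_line(rk(-.062,h),QR,.03)
    st("landed h=%.4f"%h)
    for i in range(6):
        if get_obs()["wrist_force"][2]-f0<1: break
        h+=.0005; bot.servo_line(rk(-.062,h),QR,.03)
    st("relieved h=%.4f f0=%.1f"%(h,f0)); slide(-.062,xr,h,k=4)
E
python3 - <<'E'
from h import *
back("drop",.085,.030,.19)
c=pic("wrist","w10",4,(180,100,330,250))
EOF=0
E
```

```text
regrip 41.1 [0.4289 0.1232 0.0859] F [-0.9  1.6  6.6] w 0.0164
landed h=0.0870 45.8 [ 0.5413 -0.1432  0.0875] F [-0.2  0.5  5.4] w 0.0164
relieved h=0.0880 f0=-0.4 46.3 [ 0.5408 -0.1431  0.0879] F [ 1.2  0.  -0.7] w 0.0165
x=-0.039 46.9 [ 0.5183 -0.1388  0.0882] F [ 0.6  0.  -0.7] w 0.0161
x=-0.016 47.4 [ 0.4957 -0.1345  0.0881] F [0.2 0.5 0.1] w 0.0163
x=0.007 47.9 [ 0.4731 -0.1302  0.0881] F [ 0.4  0.2 -0.2] w 0.0163
x=0.030 48.5 [ 0.4505 -0.1259  0.0881] F [ 0.5  0.8 -1.2] w 0.0161
```

View pics/w10.png

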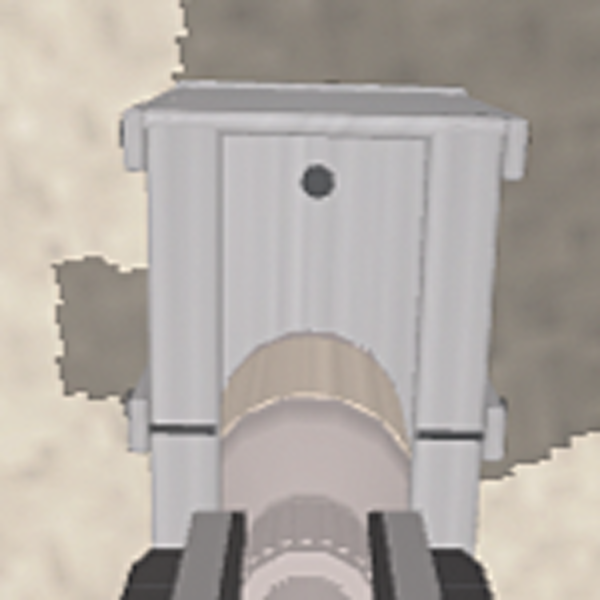

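```bash
python3 - <<'E'
from h import *
hand.move_gripper(.034); st("open"); bot.servo_line(rk(.030,.15),QR,.2)
hand.move_gripper(.036); back("amber",.0845,-.0075,.15)
c,o=col(); print([x for x in o if 130<x[0]])
for x in(-.013,-.008,-.003): print(x,proj(c,[rk(x+.017,.004),rk(x+.017,.051),rk(x+.013,.068),rk(x+.013,.083),rk(x-.013,.083)])[:,1].round(1))
E
```

```text
open 48.8 [ 0.4507 -0.1259  0.088 ] F [ 0.3 -0.6  0.4] w 0.0339
regrip 51.4 [0.4264 0.197  0.0855] F [-0.5 -1.   6.1] w 0.0231
landed h=0.0870 56.4 [ 0.541  -0.1431  0.0871] F [ 0.4 -0.3  1.3] w 0.0227
relieved h=0.0875 f0=-1.0 56.7 [ 0.5408 -0.1431  0.0874] F [-0.1 -0.7 -0.5] w 0.0228
x=-0.048 57.0 [ 0.527  -0.1405  0.0875] F [ 1.  -0.3 -0.6] w 0.0231
x=-0.035 57.4 [ 0.5137 -0.1379  0.0875] F [-0.1 -0.  -0.6] w 0.0228
x=-0.021 57.8 [ 0.5004 -0.1354  0.0875] F [-0.6  0.7 -0.7] w 0.0231
x=-0.007 58.2 [ 0.487  -0.1328  0.0875] F [-0.1  0.1  0.1] w 0.0228
[(132, [184, 171, 161]), (138, [168, 158, 157]), (162, [160, 151, 149]), (163, [200, 188, 187]), (170, [176, 165, 164]), (191, [214, 202, 199]), (202, [193, 179, 175]), (203, [123, 93, 75]), (222, [85, 64, 53]), (223, [50, 50, 51]), (276, [86, 85, 86]), (277, [255, 255, 255])]
-0.013 [191.3 213.2 231.1 243.6 289.7]
-0.008 [184.9 205.2 222.5 234.2 281.1]
-0.003 [178.3 197.1 213.7 224.6 272.5]
```

```bash
python3 - <<'E'
from h import *
hand.move_gripper(.036); st("open"); bot.servo_line(rk(-.0075,.2),QR,.2)
bot.reach([.48,-.13,.25],down(np.radians(-100))); hand.move_gripper(.045); bot.dwell(.5)
c=vision.read_camera("wrist"); a=np.load("w1.npz")["frame"]; f=c["frame"]
k=np.hstack([a[120:275,180:330],f[120:275,180:330]])[:,:,::-1]
cv2.imwrite("pics/cmp.png",cv2.resize(k,None,fx=2.6,fy=2.6,interpolation=cv2.INTER_CUBIC)); st("")
pic("scene","s11",1.5)
E
```

```text
open 58.5 [ 0.4876 -0.133   0.0875] F [ 0.5  0.1 -0.7] w 0.036
 62.7 [ 0.48 -0.13  0.25] F [0.6 0.3 0.5] w 0.0454
```

View pics/cmp.png

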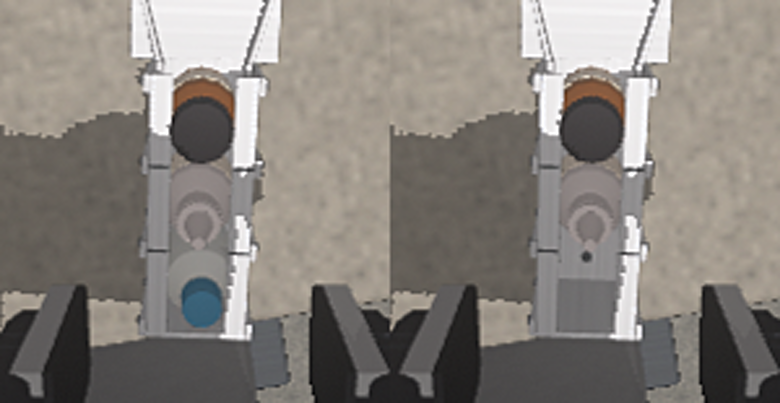

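View pics/s11.png

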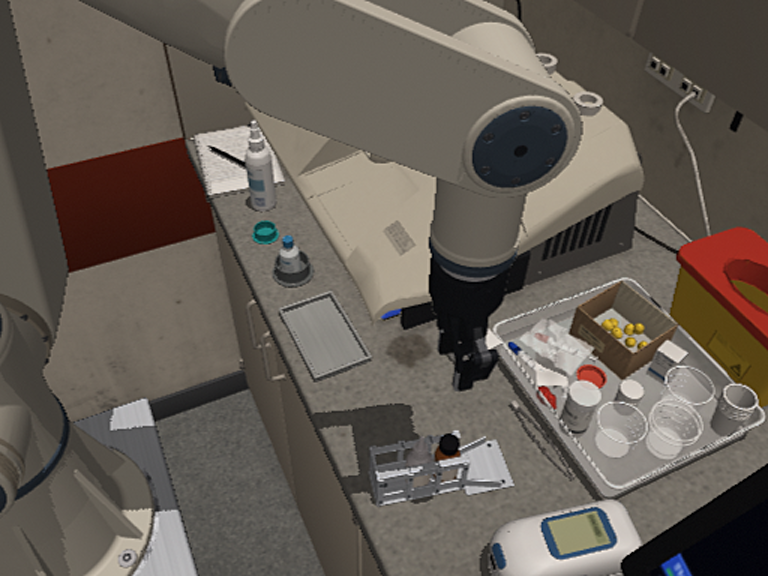

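The before/after comparison shows amber at (202,128) against (592,128)−390, and dropper at (199,222) against (590,226)−390. Both are within about 1.5 mm of where they started. The scene view shows the saline upright in the grey holder at (290,255) and the bystanders unmoved. I'm handing in.

```bash
python3 -c "
from h import *
hand_in()"
```

```text
the job is handed in; nothing more can be done
```

The job is done and handed in, at about 63 s of the 131 s allowed. I slid out the amber and then the dropper bottle and stood both in the steel tray. Then I slid out the saline bottle and stood it in the grey holder. Last, I slid the dropper back to the middle place and the amber to the front place.

**One slip:** on the first pull, the grip pressed the amber bottle down with about 7 N. The cap slipped roughly 10 mm in the jaws and the bottle tilted about 7° at the landing, then settled upright when I let go. I gripped it again, and from then on raised the gripper to take off the downward push before each slide. No later slide slipped.

**Last checks:**
- **Rack:** compared with the first picture, amber and dropper are within about 1.5 mm of where they started, and the closed-end place is empty.
- **Saline:** it stands upright in the grey holder.
- **Surroundings:** the tray is empty. In the last scene view the spray bottle and forceps look unmoved, but the arm mostly hides the lancet box, so I could not check that one at the end.
- **Forces:** wrist forces stayed under about 10 N whenever I read them.
- **Disagreements:** apart from that slip, the only mismatch was the gripper reading 2–3 mm narrower than the stated cap sizes on every grip.

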